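# Purge the gas line from the bench control station

## Task

Purge the gas line with the control station on the worktop. First switch the rocker on by pushing its far half (away from the robot) fully down, then push the square key fully in, where it stays, and then press the large round button all the way down and keep it down: finish while your fingertips are still holding it pressed. Pick nothing up, do not press the small round button, and leave the jar, the carton and the tape roll standing where they are.

Things in the scene. Friction and masses are not known exactly. Their poses are not given: they have to be found in the camera images.
- station: aluminium plate 110 x 276 x 10 mm fixed on the worktop with four grey modules in a row along its y (-93, -31, 31, 93 mm), in any order: rocker, square key, large and small round button, all black. Origin: centre of the plate's underside; x to its back (away from the robot), y to its left, z up; yaw differs by up to 0.35 rad
- purge_module: the grey module with the large round button. All four modules are alike: housing 86 mm (x, front to back) x 58 mm wide x 36 mm high, fixed on the plate, the control in the middle of its top, which is 46 mm above the worktop. Origin: centre of the underside, axes as the station's
- rocker_far (a point): point on the top of the rocker's far half, 16 mm behind its pivot. The rocker is a shallow V, 48 mm long (front to back), 24 mm wide, pivot in the middle, in a grey module (size: see purge_module). A half that is fully down lies level 5 mm above the housing; the other rises to about 12 mm at its outer end. This point comes down about 5 mm when switched on
- rocker (a joint): rocker angle in rad: -0.16 off (near half down, far half up), +0.16 on (far half fully down and level). Starts between -0.16 and -0.13. It stays where it is left; about 2 to 3 N at the far half moves it
- key_top (a point): centre of the top of the square key, 22 x 22 mm, standing 9 mm out of its housing when out and 3.5 mm when in; in a grey module (size: see purge_module)
- key (a joint): travel of the square key downwards in m: 0 out, 0.0055 fully in. About 3 N pushes it in; it has no return spring and stays in
- purge_top (a point): centre of the top of the large round button, diameter 34 mm, standing 10 mm out of its housing when up; in a grey module (size: see purge_module)
- purge (a joint): travel of the large round button downwards in m: 0 up, 0.006 fully down. Springs back; 2.4 N starts it, 7.2 N holds it fully down
- vent_top (a point): centre of the top of the small round button, diameter 18 mm, standing 10 mm out of its housing; not to be pressed; in a grey module (size: see purge_module)
- vent (a joint): travel of the small round button downwards in m: 0 up, 0.006 fully down. Springs back, 2.4 to 7.2 N
- septa_jar: loose brown jar with white cap, diameter 45, height 55 mm, standing behind the station; origin at the centre of its underside
- carton: loose small cardboard carton 50 x 66 x 40 mm high, behind the station to the left; origin at the centre of its underside
- tape_roll: loose white roll of tape lying flat, diameter 52, height 16 mm, left of the station; origin at the centre of its underside

How it is judged:
By the outcome, as a careful person would: the job done as asked, in the order asked, and still so for the second after the job is handed in, while the arm keeps its last pose, push and grip.
It also fails if it takes over 38 s, if anything falls off the work surface, if the arm or the gripper's body presses on something with over 40 N, if the wrist force passes 120 N, or if a joint passes its speed limit or range.

## Robot

A 7-joint arm with a two-finger parallel gripper is mounted at the origin on a cart in front of the work surface, level with it; the furniture and walls round the work are solid. World frame = base frame: x ahead of the robot, y to its left, z up, the work surface at z = 0. Lengths are in m, angles in rad, forces in N, time in s.
With the tool pointing down it reaches from about 0.425 to 1.025 m from the base axis. Payload 9.4 kg.
Tool frame: the origin (TCP) lies at the very end of the fingers, on their centre line; the grasp point (between the pads) lies arm.grip_depth behind it (arm.grip_depth is the distance from the TCP to the grasp point, in m); z points along the fingers, y is the line along which they close (so a half turn about z gives the same grasp; the last joint's range is limited). The gripper opens to 85 mm and grips with 20 to 120 N. Pads are 22 mm wide; open, the fingers measure 114 mm over their backs; the gripper's body (76 mm by 85 mm) begins 54 mm behind the grasp point. The pads swing forward as they close: fully open they stand 13 mm farther back than shut.
Start: joints at [-1.363, 0.599, -0.003, 1.599, 0.002, 0.943, -0.08], TCP at [0.204, 0.696, 0.231] pointing down, gripper open.
Joint ranges: [-2.57, 2.57], [-0.35, 1.97], [-1.29, 1.29], [0.11, 2.56], [-1.05, 4.19], [0.11, 1.86], [-2.63, 2.63]. Speed limits (rad/s): [2.22, 2.22, 3.01, 3.01, 3.14, 3.14, 3.14].

## Interface

Orientations are given as a 3x3 rotation matrix whose columns are the frame's x, y, z axes.
In Python, from cell import arm, viewer, close_job, readout gives the robot as it stands. The module is installed in compiled form; this text tells all that it offers. Calls block until the motion is done:
- arm.movep(position, orientation): joint-space move of the TCP to a pose.
- arm.move_straight(position, orientation=None, feed=0.15): straight line of the TCP; orientation=None keeps the orientation; feed is the mean speed in m/s.
- arm.movej(angles): joint-space move.
- arm.gripper_to(opening, force=None): finger opening in m; force is the grip in N (None keeps the last); returns when the fingers have stopped.
- arm.dwell(seconds).
- arm.ik(position, orientation): joint angles nearest the present ones, or None.
- viewer.snapshot(name): name is "scene" or "top" or "wrist"; returns (picture, depth): 480x640x3 uint8, red, green, blue; 480x640 float32, m along the optical axis (not along the pixel's ray), 0 where there is no reading.
- viewer.get_calibration(name): a dict with "fx", "fy", "cx", "cy" (pixels), "k1" (the pictures are not rectified: a ray, as slopes to the right and down, at radius r is drawn at 1 + k1 r^2 times it, then the intrinsics apply), "R" (3x3) and "t" (3): a world point X has camera coordinates R X + t; the wrist camera has in their place "tool_from_camera" (4x4, takes a point from camera to tool coordinates, whose origin is the TCP and whose axes are the flange's). Camera axes: x right, y down, z forward; pixel columns grow to the right and rows downward; lengths in m; the calibration is good to about 2 mm. A picture is of the moment at which its call begins: read the wrist's pose just before it. get_calibration takes no time and is no camera call.
A pose or a line that the arm cannot do raises arm.MotionError and nothing moves.
- close_job(): hands the job in; it is judged then, once.
Readings, each from a call of its own:
- readout.read_time_s(): time.
- readout.read_qpos(): joint angles.
- readout.read_joint_vel(): joint speeds.
- readout.read_joint_torque(): joint torques, N m.
- readout.read_position(): TCP position.
- readout.read_tcp_rot(): TCP orientation.
- readout.read_contact_force(): force on the tool from outside, world axes, zero at the start.
- readout.read_torque(): the same for the moment, N m.
- readout.read_grip_width(): finger opening in m.
- readout.read_grip_force(): force on a finger pad.
Only numpy, scipy, OpenCV 4.12 (cv2) and the standard library are available. Lean on these libraries where they do the work, as an engineer would, in place of code of your own. Each camera call takes 0.05 s, during which the arm holds its last target. There are 200 camera calls.

## Working session

There is one attempt and no reset: what is moved stays moved. The work goes in short steps, each a Python script; the robot and the scene stay as the last script left them, time stands still between calls to the robot, and variables do not carry over. Pictures are saved under pics/ and viewed, at most 10 in all, crops included, and the job is handed in when it is done.

```bash
mkdir -p pics
cat > h.py <<'E'
import numpy as np, cv2
from cell import arm, viewer, close_job, readout
def world(c,u,v,z=None,depth=None,T=None):
    """pixel -> world on plane z, or with depth. T: world_from_camera 4x4"""
    K=np.array([[c['fx'],0,c['cx']],[0,c['fy'],c['cy']],[0,0,1.]])
    p=cv2.undistortPoints(np.array([[[u,v]]],float),K,np.array([c['k1'],0,0,0.]))[0,0]
    d=np.array([p[0],p[1],1.])
    if T is None:
        R=np.array(c['R']).T; o=-R@np.array(c['t'])
    else: R=T[:3,:3]; o=T[:3,3]
    w=R@d
    return o+w*(depth if depth is not None else (z-o[2])/w[2])
def wristT(c):
    T=np.eye(4);T[:3,:3]=readout.read_tcp_rot();T[:3,3]=readout.read_position()
    return T@np.array(c['tool_from_camera'])
E
python3 - <<'E'
from h import *
for n in ("top","scene"):
    p,d=viewer.snapshot(n); cv2.imwrite(f"pics/{n}.png",p[:,:,::-1]); np.save(f"pics/{n}.npy",d)
    c=viewer.get_calibration(n); print(n,c)
print(viewer.get_calibration("wrist"), readout.read_tcp_rot(), arm.grip_depth, readout.read_time_s())
E
```

```text
top {'fx': 462.56228460100016, 'fy': 462.56228460100016, 'cx': 327.4604610831231, 'cy': 240.90836522784417, 'k1': -0.05708271490241916, 'R': array([[ 0.0140541 , -0.99951757, -0.02769686],
       [-0.99269521, -0.01062795, -0.12018012],
       [ 0.11982778,  0.02918357, -0.99236567]]), 't': array([0.13743683, 0.57151338, 0.85827105])}
scene {'fx': 563.0287684846492, 'fy': 563.0287684846492, 'cx': 326.3126574583794, 'cy': 240.44195663161608, 'k1': -0.14996099525188927, 'R': array([[-0.7069038 , -0.70703446, -0.01973046],
       [-0.39244143,  0.41527116, -0.82069458],
       [ 0.58845284, -0.57240906, -0.57102637]]), 't': array([0.47855381, 0.22802562, 0.73913785])}
{'fx': 371.41433816269716, 'fy': 371.41433816269716, 'cx': 322.4577044447031, 'cy': 240.14926916398346, 'k1': 0.023678242161725302, 'tool_from_camera': array([[ 1.94219356e-03, -9.59881592e-01, -2.80398924e-01,
         7.11575150e-02],
       [ 9.99998100e-01,  1.91172788e-03,  3.82160768e-04,
         2.46177855e-04],
       [ 1.69217354e-04, -2.80399134e-01,  9.59883481e-01,
        -1.41902437e-01],
       [ 0.00000000e+00,  0.00000000e+00,  0.00000000e+00,
         1.00000000e+00]])} [[-9.59722951e-01  2.80948035e-01 -2.43538077e-04]
 [ 2.80948087e-01  9.59721878e-01 -1.44532300e-03]
 [-1.72331835e-04 -1.45553121e-03 -9.99998926e-01]] 0.0187 0.1
```

View pics/top.png

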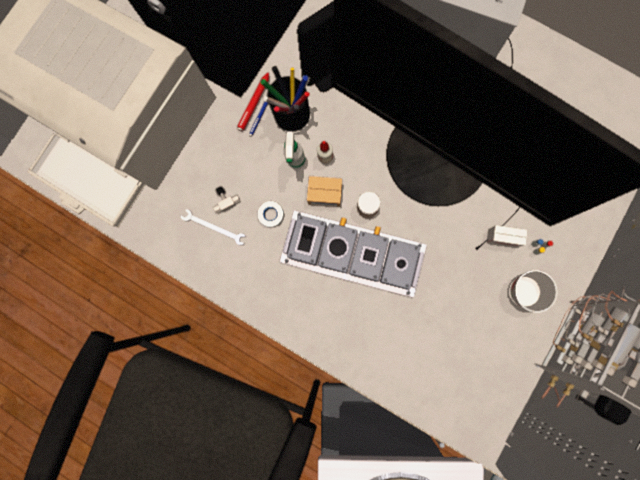

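The top view shows the station with, left to right, the rocker (307,238), large button (339,247), key (369,256) and small button (401,264). The jar is at (369,204), the carton at (324,190) and the tape at (270,214). The monitor stands behind.

```bash
python3 - <<'E'
from h import *
c=viewer.get_calibration("top"); d=np.load("pics/top.npy")
P={}
for n,u,v,z in [("rocker",307,238,.053),("purge",339,247,.056),("key",369,256,.055),("vent",401,264,.056),("monitor",430,165,0),("jar",369,204,.055),("monTop",560,215,.1)]:
    print(n,world(c,u,v,z).round(4),world(c,u,v,depth=d[v,u]).round(4))
a=world(c,307,238,.053);b=world(c,401,264,.056)
e=(a-b)[:2]; yaw=np.arctan2(-e[0],e[1]); print("yaw",yaw,np.linalg.norm(e))
# monitor lower region
for u,v in [(310,45),(400,60),(480,130),(540,190)]: print(world(c,u,v,depth=d[v,u]).round(3))
# candidate look pose
mid=(a+b)/2
for off in (0,np.pi):
  y=yaw+off
  x=np.array([np.cos(y),np.sin(y),0]);R=np.c_[x,[x[1],-x[0],0],[0,0,-1]]
  for h in (.2,.1,.056):
    q=arm.ik([*mid[:2],h],R);print(off,h,None if q is None else np.round(q,2))
E
python3 -c "
import cv2;p=cv2.imread('pics/top.png')[190:310,260:440];cv2.imwrite('pics/topc.png',cv2.resize(p,None,fx=4,fy=4,interpolation=2))"
```

```text
rocker [0.5729 0.183  0.053 ] [0.5733 0.1832 0.0502]
purge [0.5561 0.122  0.056 ] [0.556  0.122  0.0561]
key [0.5397 0.0653 0.055 ] [0.5396 0.0654 0.0561]
vent [0.5253 0.0054 0.056 ] [0.5254 0.0052 0.0543]
monitor [ 0.7332 -0.0625  0.    ] [ 0.7303 -0.0606  0.0097]
jar [0.6393 0.0656 0.055 ] [0.6396 0.0656 0.0536]
monTop [ 0.6138 -0.2777  0.1   ] [ 0.6125 -0.2741  0.1074]
yaw -0.26206127639441695 0.18389815997941733
[0.905 0.177 0.16 ]
[0.827 0.03  0.251]
[ 0.734 -0.105  0.202]
[ 0.649 -0.224  0.144]
0 0.2 [-0.8   0.55  0.78  2.05 -0.56  0.77 -1.5 ]
0 0.1 [-0.65  0.66  0.57  2.12 -0.69  0.55 -1.4 ]
0 0.056 [-0.59  0.72  0.48  2.14 -0.75  0.46 -1.35]
3.141592653589793 0.2 [-0.31  0.44  0.06  2.02 -0.04  0.68  1.08]
3.141592653589793 0.1 [-0.26  0.59 -0.02  2.09  0.02  0.46  1.01]
3.141592653589793 0.056 [-0.24  0.66 -0.04  2.11  0.07  0.37  0.97]
```

View pics/scene.png

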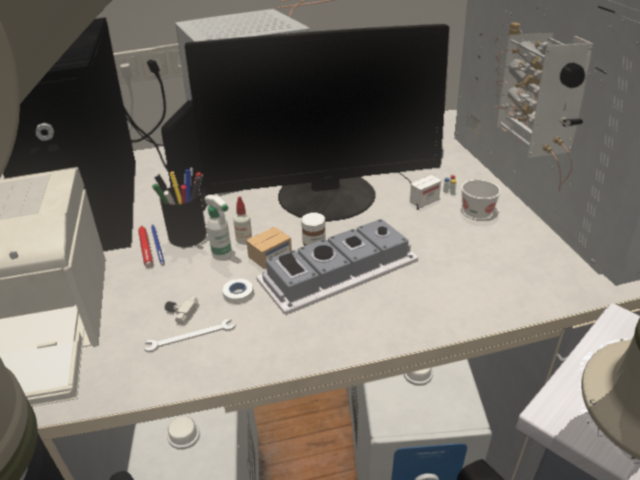

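The scene view shows the same order. The area above the station is free, with the printer and PC on the left. I'll check the heights along the approach path, then look with the wrist camera.

Run:
```python
from h import *
c=viewer.get_calibration("top"); d=np.load("pics/top.npy")
a=np.array([.204,.696]);b=np.array([.53,.1])
best=0
pts=np.array([world(c,u,v,depth=d[v,u]) for v in range(0,400,4) for u in range(0,640,4) if d[v,u]>0])
s=np.clip(((pts[:,:2]-a)@(b-a))/((b-a)@(b-a)),0,1)
r=np.linalg.norm(pts[:,:2]-(a+s[:,None]*(b-a)),axis=1)
for w in (.1,.15,.2): print(w,pts[r<w][:,2].max(),pts[r<w][pts[r<w][:,2].argmax()])
yaw=-.262+np.pi;x=np.array([np.cos(yaw),np.sin(yaw),0]);R=np.c_[x,[x[1],-x[0],0],[0,0,-1]]
arm.gripper_to(0.0,20)
arm.move_straight([.53,.1,.2],R,feed=.25)
cw=viewer.get_calibration("wrist");T=wristT(cw)
p,dd=viewer.snapshot("wrist");cv2.imwrite("pics/w1.png",p[:,:,::-1]);np.savez("pics/w1.npz",T=T,d=dd)
print(readout.read_position(),readout.read_time_s(),readout.read_contact_force(),readout.read_grip_width())
```

```text
0.1 0.0582375422073208 [0.59130214 0.18870559 0.05823754]
0.15 0.0582375422073208 [0.59130214 0.18870559 0.05823754]
0.2 0.0582375422073208 [0.59130214 0.18870559 0.05823754]
[0.52977519 0.1006718  0.20000763] 3.7833 [ 0.59023863 -0.00248579  0.38309723] 4.2766520076305586e-05
```

View pics/w1.png

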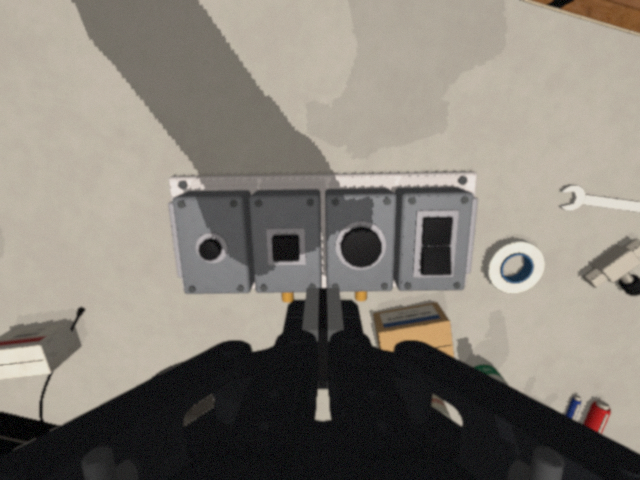

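In the wrist view the robot side is up. It shows vent (210,249), key (286,248), purge (362,247) and the rocker pivot (436,246), with the rocker's far half below that at (436,260).

Run:
```python
from h import *
c=viewer.get_calibration("wrist");f=np.load("pics/w1.npz");T,d=f['T'],f['d']
W=[]
for n,u,v,z in [("vent",210,249,.056),("key",286,248,.055),("purge",362,247,.056),("pivot",436,246,.051),("rocktop",436,217,.051),("rockbot",436,275,.058)]:
    w=world(c,u,v,z,T=T);W.append(w);print(n,w.round(4),world(c,u,v,depth=d[v,u],T=T).round(4))
a,b=W[3],W[0];e=(a-b)[:2];print(np.arctan2(-e[0],e[1]),np.linalg.norm(e))
```

```text
vent [0.5258 0.0084 0.056 ] [0.526  0.008  0.0551]
key [0.5409 0.0676 0.055 ] [0.5412 0.0674 0.054 ]
purge [0.5555 0.1272 0.056 ] [0.5558 0.1273 0.0551]
pivot [0.5718 0.186  0.051 ] [0.5732 0.1869 0.0473]
rocktop [0.5478 0.1902 0.051 ] [0.5485 0.1908 0.0487]
rockbot [0.5936 0.1801 0.058 ] [0.594  0.1803 0.0573]
-0.25362642352668696 0.18351184948384408
```

```bash
cat >> h.py <<'E'
yaw=-.257; ex=np.array([np.cos(yaw),np.sin(yaw)])
R=np.c_[[*-ex,0],[-ex[1],ex[0],0],[0,0,-1]]
def press(xy,z0,zmin,F):
    """step down from z0 till force F or height zmin"""
    f0=np.array(readout.read_contact_force()); z=z0
    while z>zmin:
        z-=.001; arm.move_straight([*xy,z],R,feed=.02)
        f=np.array(readout.read_contact_force())-f0
        print(round(z,4),np.round(readout.read_position(),4)[2],f.round(1))
        if abs(f[2])>F: break
    return z
E
python3 - <<'E'
from h import *
print(np.linalg.det(R))
xy=np.array([.5725,.1847])+.017*ex
arm.movep([*xy,.09],R); arm.move_straight([*xy,.060],R,feed=.1)
press(xy,.060,.046,12)
arm.move_straight([*xy,.10],R,feed=.2)
# key
k=np.array([.540,.0665])
arm.move_straight([*k,.08],R,feed=.25)
T=wristT(viewer.get_calibration("wrist"))
p,d=viewer.snapshot("scene");cv2.imwrite("pics/s2.png",cv2.resize(p[200:320,240:430],None,fx=4,fy=4,interpolation=2)[:,:,::-1])
p,d=viewer.snapshot("wrist");cv2.imwrite("pics/w2.png",p[:,:,::-1]);np.savez("pics/w2.npz",T=T,d=d)
print(readout.read_position(),readout.read_time_s())
E
```

```text
1.0
0.059 0.0596 [-1.1 -0.2 -1.4]
0.058 0.0582 [ 1.3 -1.1  1.2]
0.057 0.0571 [ 1.3 -0.4  0.9]
0.056 0.0559 [ 0.7 -0.9 -0.1]
0.055 0.0549 [ 0.9 -0.5  1.2]
0.054 0.0538 [ 0.5 -0.2 -0.4]
0.053 0.0529 [-0.6  0.  -0.6]
0.052 0.0519 [ 0.3 -0.7 -0.2]
0.051 0.0512 [-1.3 -1.   2.5]
0.05 0.051 [-2.5 -1.7 13.3]
[0.54036462 0.06764361 0.07965446] 8.525
```

View pics/s2.png

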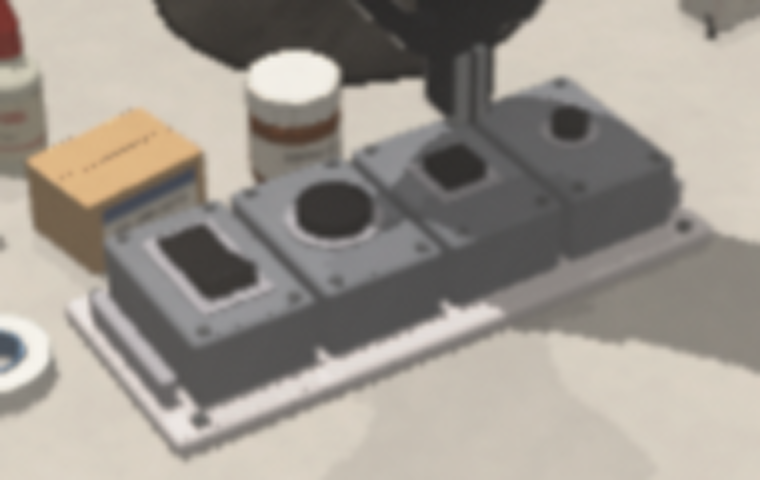

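View pics/w2.png

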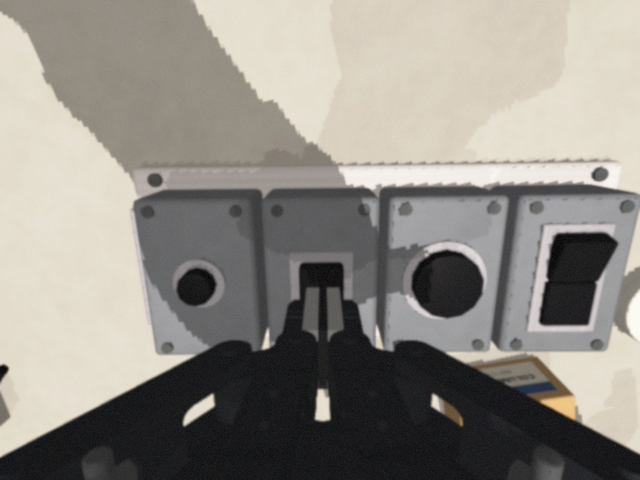

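The rocker's near half now stands up in the wrist view at (580,258), so the far half is down. The fingers are centred over the key column. Next I'll push the key.

Run:
```python
from h import *
k=np.array([.540,.0665])
arm.move_straight([*k,.058],R,feed=.1)
press(k,.058,.045,13)
arm.move_straight([*k,.085],R,feed=.2)
b=np.array([.556,.1247])
arm.move_straight([*b,.085],R,feed=.2)
T=wristT(viewer.get_calibration("wrist"))
p,d=viewer.snapshot("wrist");cv2.imwrite("pics/w3.png",p[:,:,::-1])
p,d=viewer.snapshot("scene");cv2.imwrite("pics/s3.png",cv2.resize(p[200:320,240:430],None,fx=4,fy=4,interpolation=2)[:,:,::-1])
print(readout.read_position(),readout.read_time_s())
```

```text
0.057 0.0574 [ 0.3 -0.2 -0.4]
0.056 0.0561 [ 0.2 -0.6 -0.9]
0.055 0.055 [-0.3 -0.1  1. ]
0.054 0.054 [-0.4 -0.5  1.3]
0.053 0.0529 [-0.5 -0.4  0.2]
0.052 0.0519 [-0.2 -0.1  0.9]
0.051 0.0509 [-0.3 -0.3  0.2]
0.05 0.0499 [ 0.2 -0.4  0.6]
0.049 0.0496 [-2.6  0.  10.2]
0.048 0.0494 [-4.8  0.6 22.6]
[0.55522466 0.12379762 0.08420379] 12.275
```

View pics/w3.png

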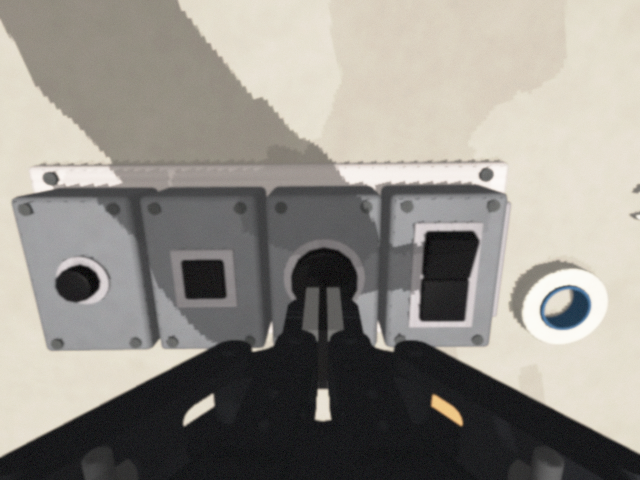

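View pics/s3.png

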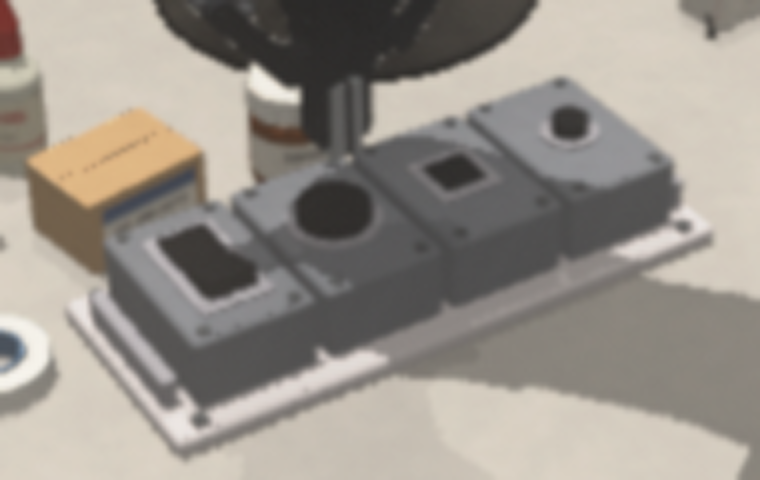

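The key is in: it bottomed at 49.4 mm and sits flush at (203,280). The rocker is still on. The fingers are over the large button at (323,270), so I'll press it and hold.

Run:
```python
from h import *
b=np.array([.556,.1247])
arm.move_straight([*b,.059],R,feed=.1)
press(b,.059,.045,18)
arm.dwell(.4)
print(readout.read_position(),readout.read_contact_force(),readout.read_time_s())
```

```text
0.058 0.0584 [-0.1 -0.6 -0. ]
0.057 0.0571 [-0.2 -1.6 -0.5]
0.056 0.0561 [-0.2  0.1  1.2]
0.055 0.0551 [-0.4 -0.2  2.7]
0.054 0.054 [-0.9 -0.4  3.2]
0.053 0.053 [-0.3  0.6  3.7]
0.052 0.0521 [-0.4 -0.2  4.7]
0.051 0.0511 [-0.   0.8  5.2]
0.05 0.0502 [-0.6 -0.3  6.1]
0.049 0.05 [-2.4 -1.5 15.6]
0.048 0.0498 [-5.3 -0.8 28.6]
[0.55614371 0.12472143 0.04983069] [-4.50041014  0.13243096 27.50533772] 15.8333
```

```bash
python3 -c "
from h import *
print(close_job())"
```

```text
the job is handed in; nothing more can be done
None
```

I switched the rocker on, pushed the key fully in, and handed the job in at about 16 s with the fingertips holding the large round button fully down at about 28 N; I didn't touch the small button, jar, carton or tape roll.

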